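Uncover the sweet and hold its dish out to the cook

TASK

The steel tumbler turned over the nut ball in the earthenware dish only keeps the flies off: lift it away and stand it mouth down over one of the two free pegs of the drying rack. Then take the dish by its rim, with the ball loose in it, lift it, and turn it level through a quarter turn so that its stub handle points straight across the table to the cook on the far side, the ball staying in the middle. Finish still holding it out, level and still, about ten centimetres above the middle of the bread board, with the handle left untouched for the cook to take and everything else on the table left where it is.

Things in the scene. Friction and masses are not known exactly. Their poses are not given: they have to be found in the camera images.
- dish: Round earthenware dish, upright wall: outside diameter 144 mm, wall 8 mm thick, rim 42 mm above its underside, 0.26 to 0.36 kg. Its dished floor is 6 mm above the underside in the middle, 14 mm at the wall. Origin: centre of the underside; z up; x along the stub handle, which at first points about -y (right). Pinch the rim opposite the handle from above, one finger inside, one outside.
- dish_handle: Stub handle of the dish, fixed to it: round, 21 to 26 mm thick, standing out 70 mm from the wall along the dish's x, its axis 27 mm above the dish's underside. Its origin and axes are those of the dish. For the cook, not for the robot.
- handle_tip (a point): End of the stub handle, 142 mm from the dish's centre along its x, 27 mm above its underside.
- dish_mid (a point): Point on the dish's axis 24 mm above its underside: where the ball's centre is when the ball rests in the middle.
- ball: Hard brown nut ball, diameter 36 mm, 26 g, lying loose in the middle of the dish. Its origin is a point of its skin and turns with it.
- ball_center (a point): Centre of the nut ball.
- tumbler: Plain steel tumbler, mouth down over the nut ball, its rim on the dish's floor about 8 mm above the dish's underside. 90 mm high, outside diameter 65 mm at the mouth, 60 mm at the closed end (on top), inside 58 mm wide at the mouth, 87 mm deep; 0.11 kg. Origin: centre of the mouth in the plane of the rim; z points to the closed end.
- rack: Low wooden drying rack, fixed, on the left: slats 290 mm along its x, 97 mm across, tops 22 mm above the table, and three upright pegs 11 mm thick, 75 mm tall (tips 97 mm above the table), in a row 90 mm apart along x. Origin: centre of its underside; x points away from the robot. A tumbler over a peg stands with its rim on the slats.
- peg0 (a point): Foot of the nearest peg, on the rack's axis at the height of the slat tops: free.
- peg1 (a point): Foot of the middle peg, at the height of the slat tops: free.
- peg2 (a point): Foot of the far peg, at the height of the slat tops: taken by the other tumbler.
- tumbler_drying: A second tumbler, the same as the first, already mouth down over the far peg. Origin: centre of its mouth. Leave it.
- board: Bread board, fixed, of plain light wood in the middle of the table: 220 mm along x, 170 mm along y, top 18 mm above the table. Origin: centre of its underside; x points straight across the table, away from the robot, to the cook.
- knife: Kitchen knife lying on the left part of the board, 204 mm long, 14 mm high, black handle. Origin: underside, near its middle. Leave it.
- spoon: Wooden spoon 180 mm long, 20 mm high, lying near the robot. Origin: underside, middle of its length. Leave it.
- tea_glass: Small tea glass, mouth up, 58 mm wide, 85 mm high. Origin: centre of its underside. Leave it.
- spice_jar: Spice jar, 60 mm wide, 90 mm high. Origin: centre of its underside. Leave it.
- bowl: White plastic bowl, 130 mm wide, 55 mm high, at the far side. Origin: centre of its underside. Leave it.
Things that resemble listed ones, but are neither listed nor needed, are in the scene too. What is shaped like the tumbler but purple or red is not meant.

How it is judged (in metres and radians):
On the way, in this order (a step that is already met when the one before it is completed fails the run):
1. the tumbler stands mouth down over a free peg of the rack, released ((horizontal distance between tumbler and peg0 below 0.026 m or horizontal distance between tumbler and peg1 below 0.026 m) and z of tumbler in the frame of rack between 0.018 and 0.027 m and angle between tumbler's own z axis and vertical below 0.1 rad and contact force between tumbler and the fingers below 0.1 N and linear speed of tumbler below 0.02 m/s), for 0.2 s.
2. the dish is lifted clear of the table before it is turned, level, with the ball in its middle (height (world z) of dish above 0.02 m and angle between the x axis of dish and the x axis of board, either way round above 0.5 rad and angle between dish's own z axis and vertical below 0.105 rad and distance between ball_center and dish_mid below 0.025 m), for 0.2 s.
At the end, for the whole second after the job is handed in: Tumbler released upright over peg 0 or 1, rim on the slats. Dish in the fingers only, at rest, level within 6 degrees, within 50 mm of the board's centre, 75 to 175 mm above the table, handle free, along the board's x within 15 degrees; ball at rest within 18 mm of its middle (all of step 1 and horizontal distance between dish and board below 0.05 m and height (world z) of dish between 0.075 and 0.175 m and angle between dish's own z axis and vertical below 0.105 rad and angle between the x axis of dish and the x axis of board, either way round below 0.26 rad and x of handle_tip in the frame of board above 0.07 m and distance between ball_center and dish_mid below 0.018 m and linear speed of dish below 0.02 m/s and linear speed of ball below 0.03 m/s and contact force between dish and the fingers above 2 N and contact force between dish_handle and the fingers below 0.5 N and contact force between dish and board below 0.1 N); the arm keeps its last pose, push and grip.
It fails at once if the ball leaves the dish or rolls to its wall (more than 40 mm from the middle) (distance between ball_center and dish_mid above 0.04 m).
It fails at once if the dish is tipped by more than 17 degrees (angle between dish's own z axis and vertical above 0.3 rad).
It fails at once if the robot takes or pushes the dish by its handle (contact force between dish_handle and the fingers above 3 N).
It fails at once if something else on the table is moved by more than 30 mm (distance of any of tumbler_drying, knife, spoon, tea_glass, spice_jar, bowl from where it was at the start of the episode above 0.03 m).
It also fails if it takes over 69 s, if anything falls off the work surface, if the arm or the gripper's body presses on something with over 40 N, if the wrist force passes 120 N, or if a joint passes its speed limit or range.

ROBOT

A 6-joint arm with a two-finger parallel gripper is mounted at the origin on the work surface. World frame = base frame: x ahead of the robot, y to its left, z up, the work surface at z = 0. Lengths are in m, angles in degrees, forces in N, time in s.
With the tool pointing down it reaches from about 0.25 to 0.725 m from the base axis. Payload 9.7 kg.
Tool frame: the origin (TCP) lies at the very end of the fingers, on their centre line; the grasp point (between the pads) lies 19 mm behind it; z points along the fingers, y is the line along which they close (so a half turn about z gives the same grasp; the last joint's range is limited). The gripper opens to 85 mm and grips with 20 to 120 N. Pads are 22 mm wide; open, the fingers measure 114 mm over their backs; the gripper's body (76 mm by 85 mm) begins 54 mm behind the grasp point. The pads swing forward as they close: fully open they stand 13 mm farther back than shut.
Start: joints at [69.041, 4.979, 10.078, 95.1, 0, 90], TCP at [0.197, 0.514, 0.231] pointing down, gripper open.
Joint ranges: [-179.16, 179.16], [-48.56, 103.87], [-65.8, 70.77], [-126.05, 130.52], [-82.76, 87.17], [-180, 180]. Speed limits (degrees/s): [127.2, 127.2, 147.25, 180, 180, 180].

INTERFACE

Orientations are given as [roll, pitch, yaw] about the fixed x, y, z axes, in that order (R = Rz(yaw) Ry(pitch) Rx(roll)).
In Python, from workcell import bot gives the robot as it stands.
- The arm moves only by the tool arm_command, never from a script. Its argument "series" is a list of rows, each a list of 4 numbers: the shift along the tool's x, y, z in m, then the turn about the tool's z in rad. A call has exactly 5 rows; each row is the pose to reach, as a shift and turn from the pose commanded when the call began, along the tool's axes at that moment; what a row does not reach only later rows make up. A row lasts 1/10 s, in which the tool goes at most 50 mm and 8.59 degrees, less where a joint would pass 70% of its speed; a pose out of reach is approached as far as the arm can. A call with a gripper value outside its range is refused whole. "hand" is the finger opening in m, from 0 to 0.0854, set as the call begins (left out, the last holds). The fingers move at their own pace and stop on an object; "grip_force" is the grip in N (left out, the last holds). Time passes only in rows, so rows that repeat a pose let the fingers close, or fill a call up. It gives the time, the measured TCP pose, the force, the opening and the grip force at its end, in the units of the state.
- bot.get_obs(): the state, without advancing time (a new reading comes with each control period).
- bot.camera(name): name is "scene" or "top" or "wrist"; returns a dict with "color" (480x640x3 uint8, blue, green, red), "camera_matrix" (3x3 intrinsics, pixels), "xyz" and "orientation" of the camera in the world; the wrist camera has in their place "T_tool_cam" (4x4, takes a point from camera to tool coordinates, whose origin is the TCP and whose axes are the flange's). Camera axes: x right, y up, looking along -z (the intrinsics and any distortion apply to the point x, -y, -z); pixel columns grow to the right and rows downward; lengths in m; the calibration is good to about 2 mm. A picture is of the moment at which its call begins: read the wrist's pose just before it. There is no depth.
- bot.job_done(): hands the job in; it is judged then, once.
Trained networks look in the newest picture that a camera, given by its name, has taken for a name from the list of things; names that differ only in an ending like _2 or _b are one class to them, and where a whole thing is asked for, a point or a joint stands for the part that bears it (a point fixed in the world has none). Each returns a list of dicts, best first, with "confidence" (0 to 1); they miss things now and then, are a little off and sometimes report something else, mostly with a low value. They report only what shows in the picture. A call takes as long as a camera call. They do not tell look-alikes from the thing itself.
- bot.find_in(camera, target): "location" ([column, row] in pixels, amid what is visible of it).
- bot.mark_of(camera, target): "location" ([column, row] in pixels: a listed point, or the origin of a listed thing).
The state is a dict: "time": time; "q": joint angles; "qd": joint speeds; "joint_efforts": joint torques, N m; "ee_pos": TCP position; "tcp_rot": TCP orientation; "wrist_force": force on the tool from outside, world axes, zero at the start; "torque": the same for the moment, N m; "opening": finger opening in m; "grasp_force": force on a finger pad.
Only numpy, scipy, OpenCV 4.12 (cv2) and the standard library are available. Lean on these libraries where they do the work, as an engineer would, in place of code of your own. Each camera call takes 0.05 s, during which the arm holds its last target. There are 200 camera calls.

## Working session

There is one attempt and no reset: what is moved stays moved. The work goes in short steps, Python scripts to look and compute and a tool call to move; the robot and the scene stay as the last step left them, time stands still between calls to the robot, and variables do not carry over. Pictures are saved under pics/ and viewed, at most 13 in all, crops included, and the job is handed in when it is done.

Besides the shell and the picture viewer there is one more tool, called after "Call:" in YAML: its name, and indented under it one key for each argument. arm_command: Moves the arm, as the interface text tells. Its arguments: {"type":"object","properties":{"series":{"type":"array"},"hand":{"type":"number"},"grip_force":{"type":"number"}},"required":["series"]}

```bash
mkdir -p pics; cat > h.py <<'E'
import numpy as np,cv2
from scipy.spatial.transform import Rotation as R
from workcell import bot
def cam(n):
    o=bot.get_obs(); c=bot.camera(n); K=np.array(c["camera_matrix"])
    if "T_tool_cam" in c:
        T=np.eye(4);T[:3,:3]=R.from_euler('xyz',o["tcp_rot"],degrees=True).as_matrix();T[:3,3]=o["ee_pos"]
        T=T@np.array(c["T_tool_cam"])
    else:
        T=np.eye(4);T[:3,3]=c["xyz"];q=np.array(c["orientation"])
        T[:3,:3]=q if q.shape==(3,3) else R.from_euler('xyz',q,degrees=True).as_matrix()
    return c,K,T
def ray(K,T,px,z):
    v=np.linalg.inv(K)@[px[0],px[1],1]; d=T[:3,:3]@(v*[1,-1,-1]); o=T[:3,3]
    return o+d*(z-o[2])/d[2]
def proj(K,T,p):
    v=T[:3,:3].T@(np.array(p)-T[:3,3])*[1,-1,-1]; v=K@v; return v[:2]/v[2]
E
python3 - <<'E'
from h import *
print(bot.get_obs())
Z=dict(dish=0,handle_tip=.027,tumbler=.008,rack=0,peg0=.022,peg1=.022,peg2=.022,tumbler_drying=.022,board=0,knife=.018,spoon=0,tea_glass=0,spice_jar=0,bowl=0)
for n in("top","scene"):
    c,K,T=cam(n);print(n,[k for k in c],T,K); cv2.imwrite(f"pics/{n}.png",c["color"])
    for k,z in Z.items():
        for d in bot.mark_of(n,k)[:3]: print(k,np.round(d["location"]),round(d["confidence"],2),ray(K,T,d["location"],z).round(3))
E
```

```text
{'time': 0.0, 'q': array([6.90414160e+01, 5.01076927e+00, 1.00335740e+01, 9.51005881e+01,
       4.97503561e-05, 8.99995408e+01]), 'qd': array([-0.08575307,  0.02314897,  0.03954   ,  0.13464353,  0.03305386,
        0.06948194]), 'joint_efforts': array([ 4.20483586e-03, -5.20382953e+01,  4.64804649e+01,  1.62023969e-02,
       -4.06908640e-07, -6.05798078e-06]), 'ee_pos': array([0.19664405, 0.51338485, 0.23057837]), 'tcp_rot': array([-1.79922217e+02, -5.03736447e-05,  1.59041875e+02]), 'wrist_force': array([ 0.49835044, -0.53059558,  0.50911406]), 'torque': array([-0.08662249,  0.00574691, -0.03156248]), 'grasp_force': 0.0, 'opening': 0.08570166640978541}
top ['color', 'camera_matrix', 'xyz', 'orientation'] [[-0.01150053  0.98057923 -0.19578589  0.33468043]
 [-0.9999302  -0.01074733  0.00490902 -0.01579737]
 [ 0.00270951  0.19582868  0.98063438  1.28366453]
 [ 0.          0.          0.          1.        ]] [[564.01544074   0.         318.37107331]
 [  0.         564.01544074 234.02683765]
 [  0.           0.           1.        ]]
dish [402. 281.] 0.83 [ 0.48  -0.211  0.   ]
dish 
[... 1890 characters left out ...]
g0 [435. 190.] 0.86 [0.546 0.336 0.022]
peg0 [460. 208.] 0.84 [0.626 0.336 0.022]
peg0 [408. 171.] 0.56 [0.455 0.333 0.022]
peg1 [435. 190.] 0.86 [0.546 0.336 0.022]
peg1 [460. 208.] 0.84 [0.626 0.336 0.022]
peg1 [408. 171.] 0.56 [0.455 0.333 0.022]
peg2 [435. 190.] 0.86 [0.546 0.336 0.022]
peg2 [460. 208.] 0.84 [0.626 0.336 0.022]
peg2 [408. 171.] 0.56 [0.455 0.333 0.022]
tumbler_drying [464. 209.] 0.7 [0.634 0.339 0.022]
board [342. 259.] 0.68 [0.571 0.029 0.   ]
knife [359. 239.] 0.75 [0.56  0.085 0.018]
spoon [300. 206.] 0.56 [0.38  0.059 0.   ]
tea_glass [312. 342.] 0.96 [ 0.702 -0.155  0.   ]
spice_jar [268. 408.] 0.62 [ 0.763 -0.3    0.   ]
bowl [364. 369.] 0.89 [ 0.807 -0.116  0.   ]
```

View pics/top.png

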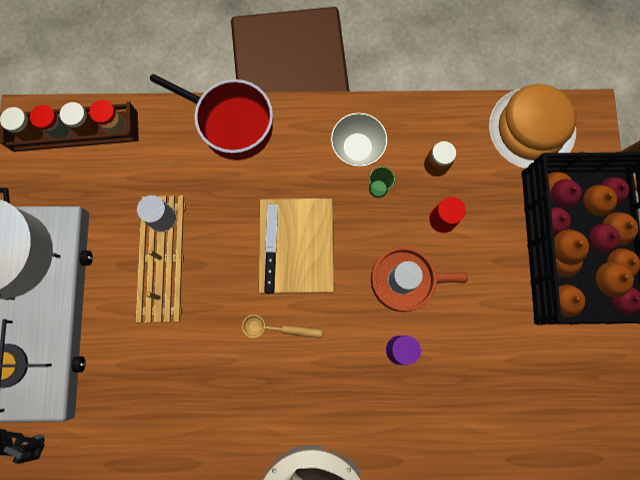

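View pics/scene.png

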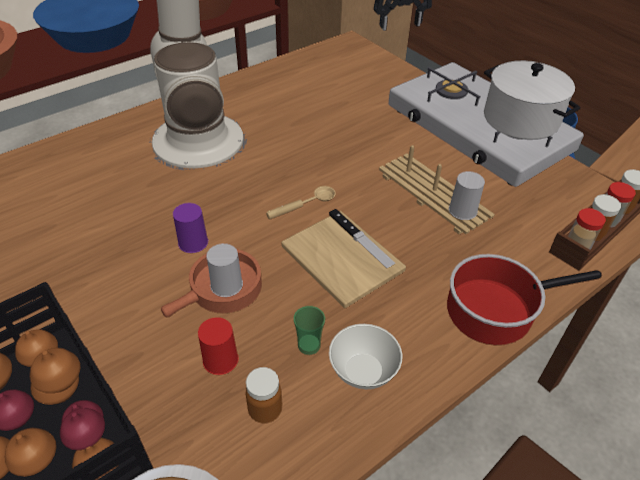

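The top picture shows the steel tumbler in the dish at (406,275), the rack with two free pegs at (155,255) and (153,295), and the purple and red decoys at (403,350) and (452,210). First I'll go above the rack's near peg and square the tool with the world axes.

Call:
arm_command:
  series:
    - [-0.045, -0.01, 0, -0.12]
    - [-0.09, -0.02, 0, -0.24]
    - [-0.135, -0.034, 0, -0.367]
    - [-0.18, -0.045, 0, -0.367]
    - [-0.225, -0.057, 0, -0.367]
  hand: 0.085

```text
time: 2.0
ee_pos: [0.3878, 0.3786, 0.2315]
tcp_rot: [180.0, 0.0, -179.9]
wrist_force: [-0.1, 0.7, 0.0]
opening: 0.0849
grasp_force: 0.0
```

```bash
python3 - <<'E'
from h import *
o=bot.get_obs();print(o["q"],o["ee_pos"],o["tcp_rot"])
c,K,T=cam("wrist");print(c["T_tool_cam"]); cv2.imwrite("pics/w1.png",c["color"])
for k,z in dict(peg0=.022,tumbler_drying=.022).items():
    for d in bot.mark_of("wrist",k)[:4]: print(k,np.round(d["location"]),round(d["confidence"],2),ray(K,T,d["location"],z).round(3))
E
```

```text
[4.43179056e+01 3.84016534e+00 8.88719442e+00 9.50190276e+01
 3.86513593e-04 4.42223411e+01] [0.38775575 0.37863432 0.23145746] [ 1.79980194e+02  1.97973484e-02 -1.79904439e+02]
[[-1.84663720e-05  9.61769597e-01  2.73859893e-01  6.84616015e-02]
 [ 9.99999960e-01  9.47689100e-05 -2.65389299e-04 -2.28953265e-05]
 [-2.81196763e-04  2.73859878e-01 -9.61769561e-01 -1.42153068e-01]
 [ 0.00000000e+00  0.00000000e+00  0.00000000e+00  1.00000000e+00]]
peg0 [282. 344.] 0.65 [0.539 0.34  0.022]
peg0 [278. 266.] 0.62 [0.449 0.337 0.022]
tumbler_drying [281. 414.] 0.72 [0.631 0.336 0.022]
```

View pics/w1.png

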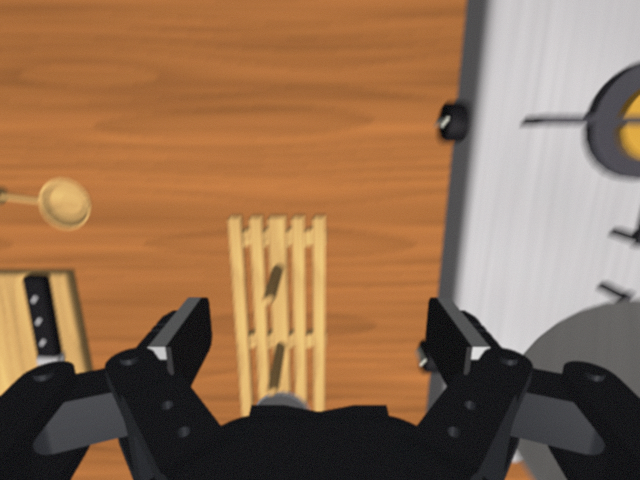

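Peg 0's foot is at (280,265), so about (0.450, 0.336), which agrees with the other cameras. Next I'll go to the dish.

Call:
arm_command:
  series:
    - [-0.006, -0.05, 0, 0]
    - [-0.012, -0.1, 0, 0]
    - [-0.018, -0.15, 0, 0]
    - [-0.024, -0.2, 0, 0]
    - [-0.03, -0.25, 0, 0]

```text
time: 2.65
ee_pos: [0.4159, 0.1309, 0.2315]
tcp_rot: [180.0, 0.0, -179.8]
wrist_force: [1.2, -0.0, -0.8]
opening: 0.085
grasp_force: 0.0
```

Call:
arm_command:
  series:
    - [0, -0.05, 0, 0]
    - [0, -0.1, 0, 0]
    - [0, -0.15, 0, 0]
    - [0, -0.2, 0, 0]
    - [0, -0.25, 0, 0]

```text
time: 3.15
ee_pos: [0.4166, -0.1193, 0.2317]
tcp_rot: [180.0, 0.1, -179.8]
wrist_force: [1.1, 1.0, 0.6]
opening: 0.0851
grasp_force: 0.0
```

Call:
arm_command:
  series:
    - [0, -0.05, 0, 0]
    - [0, -0.09, 0, 0]
    - [0, -0.09, 0, 0]
    - [0, -0.09, 0, 0]
    - [0, -0.09, 0, 0]

```text
time: 3.65
ee_pos: [0.4172, -0.2071, 0.2314]
tcp_rot: [180.0, 0.0, -179.9]
wrist_force: [-0.9, -0.1, 0.7]
opening: 0.0849
grasp_force: 0.0
```

```bash
python3 - <<'E'
from h import *
c,K,T=cam("wrist"); cv2.imwrite("pics/w2.png",c["color"])
o=bot.get_obs();print(o["q"],o["ee_pos"],o["tcp_rot"])
for k,z in dict(dish=0,tumbler=.008,handle_tip=.027).items():
    for d in bot.mark_of("wrist",k)[:3]: print(k,np.round(d["location"]),round(d["confidence"],2),ray(K,T,d["location"],z).round(3))
def circ(x,y,z,r): 
    for a in np.arange(0,6.29,.2):
        p=proj(K,T,[x+r*np.cos(a),y+r*np.sin(a),z]); cv2.circle(im,tuple(int(v) for v in p),1,(0,255,0),-1)
im=c["color"].copy()
circ(.485,-.210,.098,.03);circ(.485,-.210,.042,.072)
cv2.imwrite("pics/w2o.png",im)
E
```

```text
[-2.63885924e+01 -6.51448327e+00 -1.26658277e+00  9.52336886e+01
  1.31946993e-02 -2.65673923e+01] [ 0.41726405 -0.20695487  0.23148831] [ 1.79994555e+02  1.86125859e-02 -1.79821199e+02]
tumbler [325. 112.] 0.7 [ 0.328 -0.201  0.008]
tumbler [316. 266.] 0.66 [ 0.484 -0.21   0.008]
handle_tip [175. 276.] 0.62 [ 0.487 -0.352  0.027]
```

View pics/w2o.png

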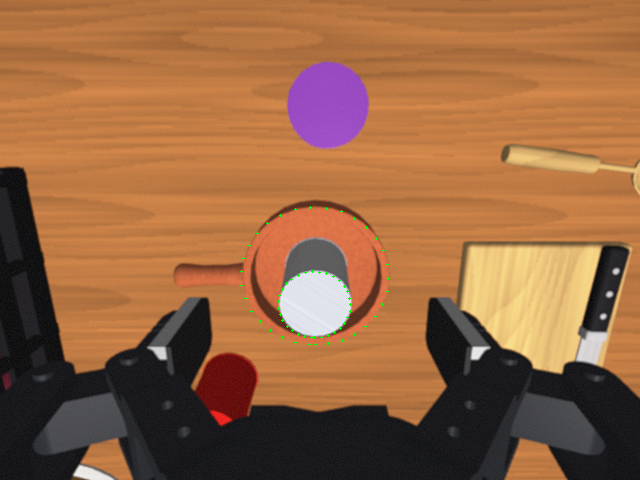

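The overlay fits the tumbler's top at (315,303), so its centre is about (0.485, -0.210). I'll move over it and descend.

Call:
arm_command:
  series:
    - [-0.04, -0.002, 0, 0]
    - [-0.068, -0.003, 0, 0]
    - [-0.068, -0.003, 0.03, 0]
    - [-0.068, -0.003, 0.07, 0]
    - [-0.068, -0.003, 0.1, 0]

```text
time: 4.35
ee_pos: [0.4849, -0.2102, 0.1291]
tcp_rot: [180.0, -0.1, -179.8]
wrist_force: [0.0, -0.2, -0.0]
opening: 0.0848
grasp_force: 0.0
```

Call:
arm_command:
  series:
    - [0, 0, 0.03, 0]
    - [0, 0, 0.055, 0]
    - [0, 0, 0.07, 0]
    - [0, 0, 0.074, 0]
    - [0, 0, 0.074, 0]

```text
time: 4.85
ee_pos: [0.4851, -0.211, 0.0576]
tcp_rot: [-180.0, 0.0, -179.9]
wrist_force: [0.4, -0.0, 0.1]
opening: 0.0849
grasp_force: 0.0
```

Call:
arm_command:
  series:
    - [0, 0, 0, 0]
    - [0, 0, 0, 0]
    - [0, 0, 0, 0]
    - [0, 0, 0, 0]
    - [0, 0, 0, 0]
  hand: 0.05
  grip_force: 25

```text
time: 5.35
ee_pos: [0.4857, -0.2116, 0.0587]
tcp_rot: [-179.9, 0.1, -179.9]
wrist_force: [0.1, 0.9, 7.2]
opening: 0.0606
grasp_force: 29.1
```

Call:
arm_command:
  series:
    - [0, 0, -0.005, 0]
    - [0, 0, -0.015, 0]
    - [0, 0, -0.03, 0]
    - [0, 0, -0.05, 0]
    - [0, 0, -0.07, 0]

```text
time: 5.85
ee_pos: [0.4849, -0.2112, 0.1291]
tcp_rot: [-180.0, 0.0, -179.9]
wrist_force: [0.5, -0.7, -0.9]
opening: 0.0606
grasp_force: 28.6
```

Call:
arm_command:
  series:
    - [0, 0, -0.025, 0]
    - [0, 0, -0.045, 0]
    - [0, 0, -0.06, 0]
    - [0, 0.01, -0.065, 0]
    - [0, 0.03, -0.065, 0]

```text
time: 6.35
ee_pos: [0.4852, -0.1813, 0.1935]
tcp_rot: [-180.0, 0.1, 180.0]
wrist_force: [1.2, -0.2, -1.5]
opening: 0.0609
grasp_force: 28.6
```

```bash
python3 - <<'E'
from h import *
c,K,T=cam("scene"); cv2.imwrite("pics/s2.png",c["color"][120:440,80:520])
c,K,T=cam("top")
for k,z in dict(ball_center=.024,dish=0,handle_tip=.027).items():
    for d in bot.mark_of("top",k)[:2]: print(k,np.round(d["location"]),round(d["confidence"],2),ray(K,T,d["location"],z).round(3))
print(bot.get_obs()["ee_pos"],bot.get_obs()["opening"])
E
```

```text
[ 0.48481653 -0.18101782  0.19216912] 0.06081395634900297
```

View pics/s2.png

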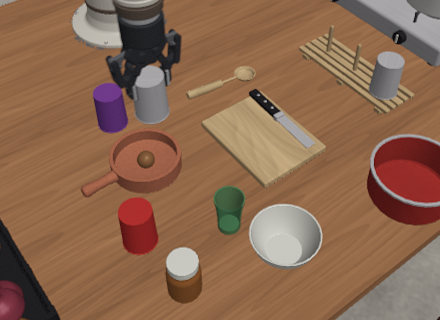

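Lifted cleanly: the tumbler hangs upright at (150,95) in the crop and the ball is in the middle of the dish at (146,158). Now I'll carry it to peg 0.

Call:
arm_command:
  series:
    - [0.004, 0.04, 0, 0]
    - [0.008, 0.085, 0, 0]
    - [0.012, 0.13, 0, 0]
    - [0.016, 0.175, 0, 0]
    - [0.02, 0.22, 0, 0]

```text
time: 7.1
ee_pos: [0.4642, 0.0399, 0.1922]
tcp_rot: [-180.0, 0.0, -180.0]
wrist_force: [1.1, 0.7, -0.7]
opening: 0.0606
grasp_force: 28.6
```

Call:
arm_command:
  series:
    - [0.004, 0.045, 0, 0]
    - [0.008, 0.09, 0, 0]
    - [0.012, 0.135, 0, 0]
    - [0.014, 0.18, 0, 0]
    - [0.015, 0.22, 0, 0]

```text
time: 7.6
ee_pos: [0.4491, 0.2605, 0.1921]
tcp_rot: [-180.0, 0.0, -179.9]
wrist_force: [1.3, -0.5, -0.8]
opening: 0.061
grasp_force: 28.6
```

Call:
arm_command:
  series:
    - [0, 0.04, 0, 0]
    - [0, 0.067, 0, 0]
    - [0, 0.077, 0, 0]
    - [0, 0.077, 0, 0]
    - [0, 0.077, 0, 0]

```text
time: 8.1
ee_pos: [0.4495, 0.3348, 0.1921]
tcp_rot: [-180.0, -0.0, -180.0]
wrist_force: [0.4, -0.6, -1.1]
opening: 0.0605
grasp_force: 28.6
```

```bash
python3 - <<'E'
from h import *
o=bot.get_obs();print(o["ee_pos"],o["tcp_rot"],o["opening"]); P=[.450,.336]; t=o["ee_pos"]; ims=[]
for n in("top","scene"):
    c,K,T=cam(n); im=c["color"].copy()
    for z in(.022,.097): cv2.circle(im,tuple(int(round(v)) for v in proj(K,T,[*P,z])),2,(0,255,0),-1)
    for z,r in((t[2]+.04,.03),(t[2]-.05,.0325)):
        for a in np.arange(0,6.29,.3): cv2.circle(im,tuple(int(round(v)) for v in proj(K,T,[t[0]+r*np.cos(a),t[1]+r*np.sin(a),z])),1,(255,0,0),-1)
    u=proj(K,T,[*P,.1]).astype(int); s=im[u[1]-75:u[1]+75,u[0]-75:u[0]+75]
    ims.append(cv2.resize(s,(390,390)))
cv2.imwrite("pics/p.png",np.hstack(ims))
E
```

```text
[0.44945248 0.33478157 0.19210657] [-1.79958360e+02 -2.18940726e-02 -1.79962595e+02] 0.06047995704302213
```

View pics/p.png

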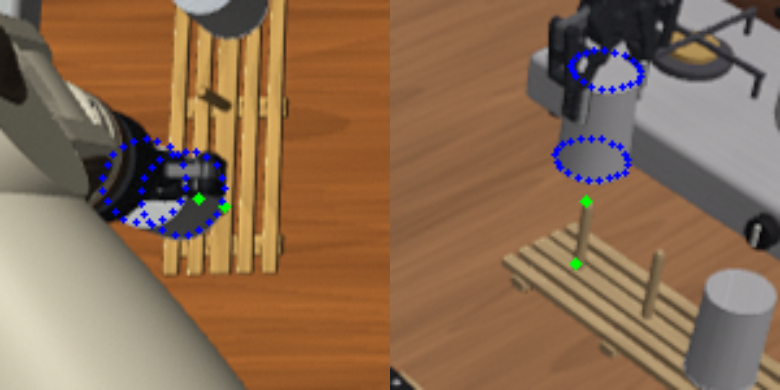

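The overlay agrees with the peg (tip at (586,203) in the right view) and with the held tumbler. Lowering it now.

Call:
arm_command:
  series:
    - [0, 0.001, 0.015, 0]
    - [0, 0.001, 0.035, 0]
    - [0, 0.001, 0.055, 0]
    - [0, 0.001, 0.075, 0]
    - [0, 0.001, 0.09, 0]

```text
time: 8.7
ee_pos: [0.4493, 0.3355, 0.1013]
tcp_rot: [-180.0, -0.0, 180.0]
wrist_force: [-0.6, -0.1, -0.4]
opening: 0.0607
grasp_force: 28.6
```

Call:
arm_command:
  series:
    - [0, 0, 0.01, 0]
    - [0, 0, 0.018, 0]
    - [0, 0, 0.024, 0]
    - [0, 0, 0.028, 0]
    - [0, 0, 0.028, 0]

```text
time: 9.2
ee_pos: [0.4492, 0.3367, 0.0741]
tcp_rot: [-180.0, -0.0, -179.9]
wrist_force: [-0.3, -0.6, -0.7]
opening: 0.0613
grasp_force: 28.6
```

Call:
arm_command:
  series:
    - [0, 0, 0.001, 0]
    - [0, 0, 0.002, 0]
    - [0, 0, 0.003, 0]
    - [0, 0, 0.003, 0]
    - [0, 0, 0.003, 0]

```text
time: 9.7
ee_pos: [0.4497, 0.3371, 0.0727]
tcp_rot: [179.9, 0.1, -179.9]
wrist_force: [-1.4, -1.6, 7.0]
opening: 0.0609
grasp_force: 29.3
```

Contact, so I'll release, raise and look.

Call:
arm_command:
  series:
    - [0, 0, 0, 0]
    - [0, 0, 0, 0]
    - [0, 0, 0, 0]
    - [0, 0, 0, 0]
    - [0, 0, 0, 0]
  hand: 0.085

```text
time: 10.2
ee_pos: [0.4493, 0.3367, 0.0712]
tcp_rot: [-180.0, -0.0, -179.9]
wrist_force: [0.2, 0.2, -0.5]
opening: 0.0851
grasp_force: 0.0
```

Call:
arm_command:
  series:
    - [0, 0, -0.01, 0]
    - [0, 0, -0.035, 0]
    - [0, 0, -0.07, 0]
    - [0, 0, -0.11, 0]
    - [0, 0, -0.15, 0]

```text
time: 10.7
ee_pos: [0.449, 0.3366, 0.2235]
tcp_rot: [180.0, 0.0, -179.9]
wrist_force: [0.3, 0.6, 0.6]
opening: 0.0851
grasp_force: 0.0
```

Call:
arm_command:
  series:
    - [0.01, -0.05, 0, 0]
    - [0.015, -0.1, 0, 0]
    - [0.015, -0.15, 0, 0]
    - [0.015, -0.2, 0, 0]
    - [0.015, -0.245, 0, 0]

```text
time: 11.2
ee_pos: [0.4341, 0.0899, 0.2223]
tcp_rot: [180.0, 0.1, -179.9]
wrist_force: [1.7, -0.9, 0.1]
opening: 0.0848
grasp_force: 0.0
```

```bash
python3 - <<'E'
from h import *
c,K,T=cam("scene"); cv2.imwrite("pics/s3.png",c["color"][100:440,80:520])
for k,z in dict(tumbler=.022,dish=0,ball_center=.024,handle_tip=.027).items():
    for d in bot.mark_of("scene",k)[:4]: print(k,np.round(d["location"]),round(d["confidence"],2),ray(K,T,d["location"],z).round(3))
print(bot.get_obs()["ee_pos"])
E
```

```text
tumbler [191. 244.] 0.86 [ 0.357 -0.217  0.022]
tumbler [409. 169.] 0.79 [0.451 0.341 0.022]
tumbler [220. 359.] 0.55 [ 0.641 -0.319  0.022]
dish [225. 286.] 0.79 [ 0.484 -0.212 -0.   ]
dish [223. 274.] 0.18 [ 0.452 -0.199  0.   ]
ball_center [225. 279.] 0.73 [ 0.486 -0.211  0.024]
handle_tip [161. 315.] 0.88 [ 0.492 -0.358  0.027]
handle_tip [226. 288.] 0.25 [ 0.51  -0.223  0.027]
[0.43471253 0.09179737 0.22193271]
```

View pics/s3.png

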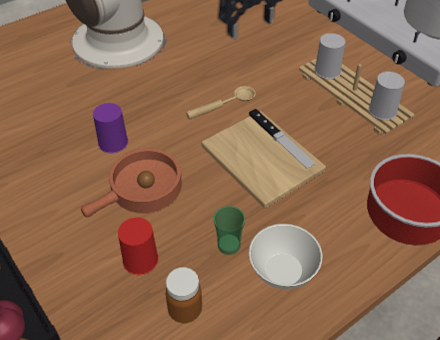

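The tumbler stands over the near peg at (330,55) in the crop, and the ball is still centred in the dish at (146,180). Next I'll take a close view of the rim.

Call:
arm_command:
  series:
    - [0.004, -0.05, 0, 0]
    - [0.008, -0.1, 0, 0]
    - [0.014, -0.15, 0, 0]
    - [0.02, -0.2, 0, 0]
    - [0.02, -0.24, 0, 0]

```text
time: 11.95
ee_pos: [0.4148, -0.1491, 0.2217]
tcp_rot: [-180.0, 0.0, -179.8]
wrist_force: [1.8, -0.7, -0.2]
opening: 0.0849
grasp_force: 0.0
```

Call:
arm_command:
  series:
    - [0, 0, 0.02, 0]
    - [0, 0, 0.02, 0]
    - [0, 0, 0.02, 0]
    - [0, 0, 0.02, 0]
    - [0, 0, 0.02, 0]

```text
time: 12.45
ee_pos: [0.4154, -0.1474, 0.2021]
tcp_rot: [-180.0, 0.1, -179.8]
wrist_force: [0.1, -0.4, 0.4]
opening: 0.0851
grasp_force: 0.0
```

```bash
python3 - <<'E'
from h import *
from scipy.optimize import least_squares
c,K,T=cam("wrist"); im=c["color"].copy()
for k,z in dict(dish=0,dish_mid=.024,ball_center=.024,handle_tip=.027).items():
    for d in bot.mark_of("wrist",k)[:2]: print(k,np.round(d["location"]),round(d["confidence"],2),ray(K,T,d["location"],z).round(4))
h=cv2.cvtColor(im,cv2.COLOR_BGR2HSV); print("hsv samples",[h[int(v),int(u)] for u,v in [proj(K,T,[.483,-.143,.042]),proj(K,T,[.44,-.211,.014]),proj(K,T,[.483,-.08,0])]])
b=np.array([.483,-.211])
for a in np.arange(0,6.29,.1):
  for r,z in((.072,.042),(.064,.042)):
    cv2.circle(im,tuple(int(round(v)) for v in proj(K,T,[b[0]+r*np.cos(a),b[1]+r*np.sin(a),z])),1,(0,255,0),-1)
a=np.deg2rad(-87)
cv2.circle(im,tuple(int(v) for v in proj(K,T,[b[0]+.142*np.cos(a),b[1]+.142*np.sin(a),.027])),2,(255,0,0),-1)
cv2.imwrite("pics/w4.png",cv2.resize(im[130:400,120:440],(800,675))[:600])
o=bot.get_obs();print(o["ee_pos"],o["tcp_rot"])
E
```

```text
dish [256. 272.] 0.88 [ 0.4806 -0.21    0.    ]
dish [480. 346.] 0.18 [0.5637 0.0265 0.    ]
dish_mid [257. 282.] 0.43 [ 0.4813 -0.2049  0.024 ]
ball_center [ 98. 290.] 0.65 [ 0.4897 -0.3562  0.024 ]
ball_center [252. 288.] 0.61 [ 0.4874 -0.2097  0.024 ]
handle_tip [101. 293.] 0.8 [ 0.4915 -0.3521  0.027 ]
hsv samples [array([  8, 174, 212], dtype=uint8), array([  9, 173, 217], dtype=uint8), array([ 13, 163, 205], dtype=uint8)]
[ 0.41499064 -0.14806356  0.20151334] [-1.79993861e+02  1.64158587e-02 -1.79903404e+02]
```

View pics/w4.png

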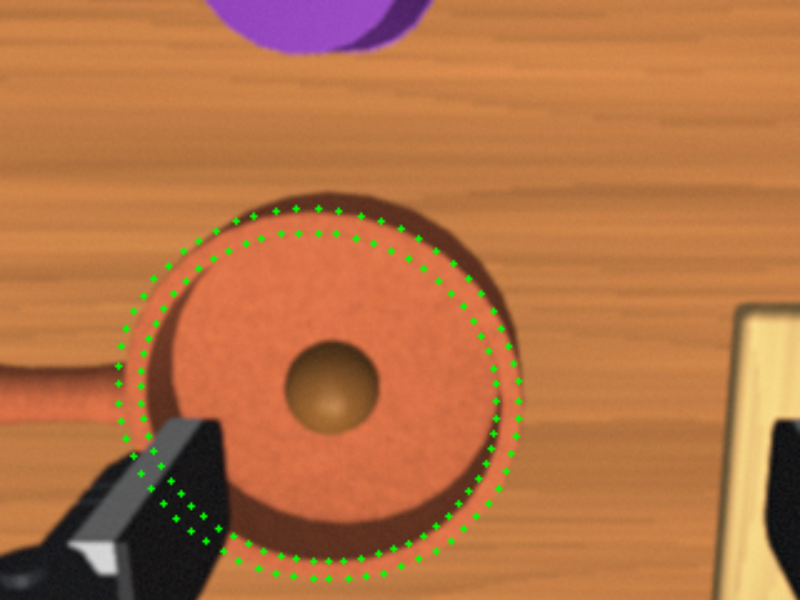

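The overlay fits the rim closely, with centre (0.483, -0.211) and the handle heading -87°. The pinch point is (0.4795, -0.143) with the fingers part-closed, so the inner finger clears the ball.

Call:
arm_command:
  series:
    - [-0.04, 0.003, 0, -0.05]
    - [-0.0645, 0.005, 0.02, -0.05]
    - [-0.0645, 0.005, 0.05, -0.05]
    - [-0.0645, 0.005, 0.08, -0.05]
    - [-0.0645, 0.005, 0.1, -0.05]
  hand: 0.034

```text
time: 13.2
ee_pos: [0.4788, -0.1429, 0.099]
tcp_rot: [180.0, -0.1, -177.1]
wrist_force: [0.2, 0.2, 0.3]
opening: 0.0338
grasp_force: 0.0
```

Call:
arm_command:
  series:
    - [0, 0, 0, 0]
    - [0, 0, 0, 0]
    - [0, 0, 0, 0]
    - [0, 0, 0, 0]
    - [0, 0, 0, 0]

```text
time: 13.7
ee_pos: [0.4798, -0.1434, 0.1023]
tcp_rot: [-180.0, 0.1, -177.1]
wrist_force: [0.4, 0.0, -0.3]
opening: 0.034
grasp_force: 0.0
```

```bash
python3 - <<'E'
from h import *
o=bot.get_obs();print(o["ee_pos"],o["tcp_rot"],o["opening"])
c,K,T=cam("wrist"); im=c["color"].copy(); b=np.array([.483,-.211])
for a in np.arange(0,6.29,.1):
  for r,z in((.072,.042),(.064,.042)):
    cv2.circle(im,tuple(int(round(v)) for v in proj(K,T,[b[0]+r*np.cos(a),b[1]+r*np.sin(a),z])),1,(0,255,0),-1)
cv2.imwrite("pics/w5.png",im)
E
```

```text
[ 0.47981519 -0.14336239  0.1022682 ] [-1.79971789e+02  8.28612817e-02 -1.77069225e+02] 0.03400326225607057
```

View pics/w5.png

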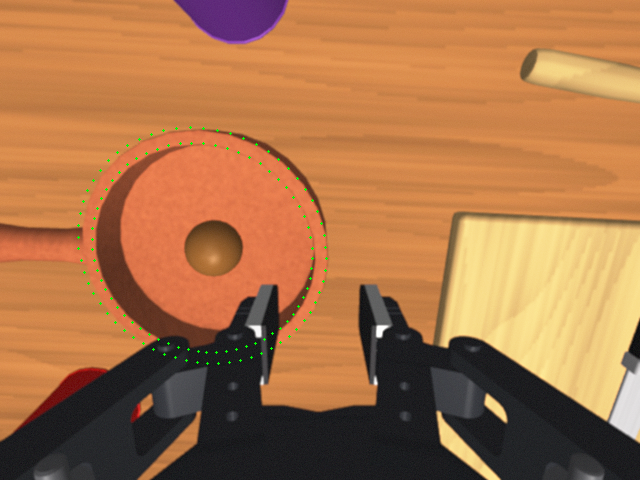

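The rim's right wall sits at columns 313–327, centred between the fingers (column 320). Descending and closing.

Call:
arm_command:
  series:
    - [0, 0, 0.02, 0]
    - [0, 0, 0.04, 0]
    - [0, 0, 0.06, 0]
    - [0, 0, 0.07, 0]
    - [0, 0, 0.07, 0]

```text
time: 14.25
ee_pos: [0.4786, -0.143, 0.0302]
tcp_rot: [180.0, -0.1, -177.1]
wrist_force: [-0.4, 0.1, 0.5]
opening: 0.0341
grasp_force: 0.0
```

Call:
arm_command:
  series:
    - [0, 0, 0.005, 0]
    - [0, 0, 0.01, 0]
    - [0, 0, 0.01, 0]
    - [0, 0, 0.01, 0]
    - [0, 0, 0.01, 0]
  hand: 0.02
  grip_force: 20

```text
time: 14.75
ee_pos: [0.4796, -0.1433, 0.0217]
tcp_rot: [-180.0, 0.0, -177.1]
wrist_force: [0.0, 0.7, -0.3]
opening: 0.02
grasp_force: 0.0
```

Call:
arm_command:
  series:
    - [0, 0, 0, 0]
    - [0, 0, 0, 0]
    - [0, 0, 0, 0]
    - [0, 0, 0, 0]
    - [0, 0, 0, 0]
  hand: 0.013

```text
time: 15.25
ee_pos: [0.4794, -0.1432, 0.0213]
tcp_rot: [180.0, 0.0, -177.1]
wrist_force: [-0.3, -0.6, 0.2]
opening: 0.0131
grasp_force: 0.0
```

Call:
arm_command:
  series:
    - [0, 0, 0, 0]
    - [0, 0, 0, 0]
    - [0, 0, 0, 0]
    - [0, 0, 0, 0]
    - [0, 0, 0, 0]
  hand: 0.009

```text
time: 15.75
ee_pos: [0.4794, -0.1431, 0.0213]
tcp_rot: [180.0, -0.0, -177.1]
wrist_force: [-0.8, 1.5, 0.2]
opening: 0.009
grasp_force: 0.9
```

Call:
arm_command:
  series:
    - [0, 0, 0, 0]
    - [0, 0, 0, 0]
    - [0, 0, 0, 0]
    - [0, 0, 0, 0]
    - [0, 0, 0, 0]
  hand: 0.002

```text
time: 16.25
ee_pos: [0.4794, -0.1433, 0.0213]
tcp_rot: [-180.0, 0.0, -177.1]
wrist_force: [0.0, 0.2, 0.4]
opening: 0.0077
grasp_force: 19.9
```

Call:
arm_command:
  series:
    - [0, 0, 0, 0]
    - [0, 0, 0, 0]
    - [0, 0, 0, 0]
    - [0, 0, 0, 0]
    - [0, 0, 0, 0]
  grip_force: 90

```text
time: 16.75
ee_pos: [0.4796, -0.1433, 0.0215]
tcp_rot: [-180.0, 0.0, -177.1]
wrist_force: [-0.3, 0.0, 4.6]
opening: 0.0058
grasp_force: 89.1
```

Call:
arm_command:
  series:
    - [0, 0, -0.001, 0]
    - [0, 0, -0.003, 0]
    - [0, 0, -0.006, 0]
    - [0, 0, -0.01, 0]
    - [0, 0, -0.014, 0]

```text
time: 17.25
ee_pos: [0.4793, -0.1431, 0.0355]
tcp_rot: [180.0, -0.0, -177.1]
wrist_force: [-0.6, 0.0, -3.1]
opening: 0.006
grasp_force: 88.0
```

Call:
arm_command:
  series:
    - [0, 0, -0.006, 0]
    - [0, 0, -0.013, 0]
    - [0, 0, -0.021, 0]
    - [0, 0, -0.029, 0]
    - [0, 0, -0.037, 0]

```text
time: 17.75
ee_pos: [0.4795, -0.1433, 0.0732]
tcp_rot: [-180.0, 0.0, -177.1]
wrist_force: [-0.9, -0.1, -3.2]
opening: 0.0063
grasp_force: 88.0
```

Call:
arm_command:
  series:
    - [0, 0, -0.008, 0]
    - [0, 0, -0.016, 0]
    - [0, 0, -0.024, 0]
    - [0, 0, -0.03, 0]
    - [0, 0, -0.034, 0]

```text
time: 18.25
ee_pos: [0.4795, -0.1433, 0.107]
tcp_rot: [-180.0, 0.0, -177.1]
wrist_force: [0.8, 0.1, -2.0]
opening: 0.0055
grasp_force: 88.1
```

Call:
arm_command:
  series:
    - [0, 0, -0.002, 0]
    - [0, 0, -0.003, 0]
    - [0, 0, -0.003, 0]
    - [0, 0, -0.003, 0]
    - [0, 0, -0.003, 0]

```text
time: 18.75
ee_pos: [0.4793, -0.1432, 0.109]
tcp_rot: [180.0, -0.0, -177.1]
wrist_force: [-0.5, 0.2, -2.0]
opening: 0.0059
grasp_force: 88.1
```

```bash
python3 - <<'E'
from h import *
o=bot.get_obs();print(o["ee_pos"],o["tcp_rot"],o["opening"],o["wrist_force"],o["torque"])
t=o["ee_pos"]; ims=[]
for n in("scene","wrist"):
    c,K,T=cam(n); im=c["color"].copy()
    a=np.deg2rad(-87); b=t[:2]+.068*np.array([np.cos(a),np.sin(a)]); z0=t[2]-.0213
    for k in("ball_center",):
        for d in bot.mark_of(n,k)[:1]: print(n,k,d["confidence"],(ray(K,T,d["location"],z0+.024)[:2]-b).round(3))
    for th in np.arange(0,6.29,.1): cv2.circle(im,tuple(int(round(v)) for v in proj(K,T,[b[0]+.072*np.cos(th),b[1]+.072*np.sin(th),z0+.042])),1,(0,255,0),-1)
    h=proj(K,T,[*(b+.142*np.array([np.cos(a),np.sin(a)])),z0+.027]); cv2.circle(im,tuple(int(v) for v in h),2,(255,0,0),-1)
    if n=="scene": im=cv2.resize(im[200:350,130:330],(400,300))
    else: im=cv2.resize(im[100:400,0:400],(400,300))
    ims.append(im)
cv2.imwrite("pics/l.png",np.hstack(ims))
E
```

```text
[ 0.47925669 -0.14316934  0.10902325] [ 1.79991848e+02 -2.27326562e-02 -1.77065645e+02] 0.005857923208617 [-0.52970795  0.19316328 -1.99282444] [ 0.17376535 -0.04358816 -0.04987548]
scene ball_center 0.71 [ 0.011 -0.   ]
wrist ball_center 0.86 [0.001 0.002]
```

View pics/l.png

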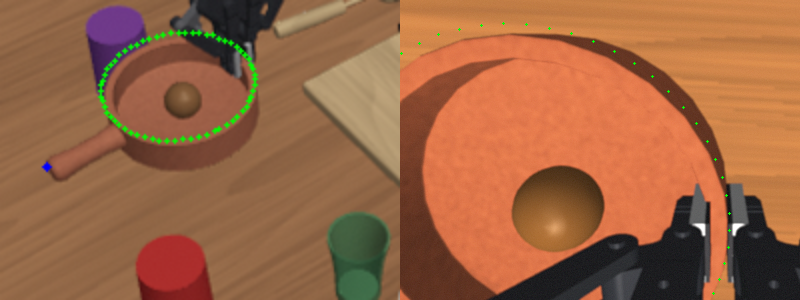

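Held level with the ball centred: ball at (183,100) in the left view, about 2 mm off in the wrist view. Next I'll compute a smooth move that raises the dish slightly, translates its centre to the board and turns +87°.

```bash
python3 - <<'E'
from h import *
o=bot.get_obs(); p=np.array(o["ee_pos"]); y=np.deg2rad(o["tcp_rot"][2]); h0=np.deg2rad(-87); N=50
c0=p[:2]+.068*np.array([np.cos(h0),np.sin(h0)]); c1=np.array([.568,.0265])
mj=lambda s:(lambda s:10*s**3-15*s**4+6*s**5)(np.clip(s,0,1))
P,Y=p.copy(),y
for call in range(N//5):
    M=R.from_euler('xyz',[180,0,np.rad2deg(Y)],degrees=True).as_matrix(); rows=[]
    for k in range(1,6):
        i=call*5+k; s=mj(i/N); h=h0+s*np.deg2rad(87); c=c0+s*(c1-c0)
        q=np.array([*(c-.068*np.array([np.cos(h),np.sin(h)])),p[2]+.032*mj(i/25)])
        rows.append([*np.round(M.T@(q-P),4),round(-(y+s*np.deg2rad(87)-Y),3)])
    r=rows[-1]; P=P+M@r[:3]; Y=Y-r[3]
    print([[float(v) for v in r] for r in rows])
print(P,np.rad2deg(Y))
E
```

```text
[[0.0, 0.0, -0.0, -0.0], [0.0, 0.0001, -0.0001, -0.001], [0.0, 0.0005, -0.0005, -0.003], [0.0, 0.0011, -0.001, -0.007], [0.0001, 0.002, -0.0019, -0.013]]
[[-0.0, 0.0013, -0.0011, -0.009], [-0.0, 0.0031, -0.0025, -0.02], [0.0, 0.0053, -0.0042, -0.035], [0.0001, 0.008, -0.0061, -0.053], [0.0001, 0.0112, -0.0083, -0.075]]
[[-0.0002, 0.0037, -0.0022, -0.025], [-0.0005, 0.0078, -0.0046, -0.054], [-0.0008, 0.0124, -0.007, -0.086], [-0.0011, 0.0173, -0.0094, -0.121], [-0.0015, 0.0226, -0.0116, -0.16]]
[[-0.0014, 0.0055, -0.0022, -0.041], [-0.0028, 0.0113, -0.0041, -0.086], [-0.0043, 0.0172, -0.0058, -0.133], [-0.0059, 0.0232, -0.0072, -0.182], [-0.0076, 0.0293, -0.0083, -0.234]]
[[-0.0032, 0.0056, -0.0009, -0.053], [-0.0065, 0.0111, -0.0014, -0.108], [-0.0099, 0.0165, -0.0018, -0.164], [-0.0133, 0.0218, -0.0019, -0.22], [-0.0168, 0.0269, -0.0019, -0.277]]
[[-0.0048, 0.0037, 0.0, -0.057], [-0.0096, 0.0072, 0.0, -0.114], [-0.0143, 0.0104, 0.0, -0.169], [-0.019, 0.0133, 0.0, -0.224], [-0.0236, 0.016, 0.0, -0.277]]
[[-0.0049, 0.0011, 0.0, -0.052], [-0.0097, 0.002, 0.0, -0.101], [-0.0143, 0.0027, 0.0, -0.149], [-0.0187, 0.0032, 0.0, -0.193], [-0.0227, 0.0035, 0.0, -0.235]]
[[-0.0038, -0.0006, -0.0, -0.038], [-0.0073, -0.0013, -0.0, -0.074], [-0.0104, -0.002, -0.0, -0.106], [-0.0132, -0.0027, -0.0, -0.134], [-0.0157, -0.0034, -0.0, -0.159]]
[[-0.002, -0.0009, -0.0, -0.022], [-0.0037, -0.0017, -0.0, -0.04], [-0.005, -0.0024, -0.0, -0.055], [-0.0061, -0.0029, -0.0, -0.067], [-0.0069, -0.0033, -0.0, -0.075]]
[[-0.0006, -0.0003, -0.0, -0.007], [-0.0009, -0.0005, -0.0, -0.01], [-0.0011, -0.0007, -0.0, -0.013], [-0.0012, -0.0007, -0.0, -0.013], [-0.0012, -0.0007, -0.0, -0.013]]
[0.49999383 0.02650433 0.14119798] -90.09080121685125
```

Call:
arm_command:
  series:
    - [0, 0, 0, 0]
    - [0, 0.0001, -0.0001, -0.001]
    - [0, 0.0005, -0.0005, -0.003]
    - [0, 0.0011, -0.001, -0.007]
    - [0.0001, 0.002, -0.0019, -0.013]

```text
time: 19.45
ee_pos: [0.4792, -0.1411, 0.1112]
tcp_rot: [180.0, 0.0, -176.3]
wrist_force: [-0.2, 0.7, -2.6]
opening: 0.0057
grasp_force: 88.1
```

Call:
arm_command:
  series:
    - [0, 0.0013, -0.0011, -0.009]
    - [0, 0.0031, -0.0025, -0.02]
    - [0, 0.0053, -0.0042, -0.035]
    - [0.0001, 0.008, -0.0061, -0.053]
    - [0.0001, 0.0112, -0.0083, -0.075]

```text
time: 19.95
ee_pos: [0.4783, -0.1298, 0.1197]
tcp_rot: [-180.0, 0.0, -171.9]
wrist_force: [-0.0, -0.4, -3.3]
opening: 0.0062
grasp_force: 88.2
```

Call:
arm_command:
  series:
    - [-0.0002, 0.0037, -0.0022, -0.025]
    - [-0.0005, 0.0078, -0.0046, -0.054]
    - [-0.0008, 0.0124, -0.007, -0.086]
    - [-0.0011, 0.0173, -0.0094, -0.121]
    - [-0.0015, 0.0226, -0.0116, -0.16]

```text
time: 20.45
ee_pos: [0.4767, -0.107, 0.1313]
tcp_rot: [-180.0, 0.0, -162.7]
wrist_force: [-0.8, 0.3, -3.2]
opening: 0.0061
grasp_force: 88.2
```

Call:
arm_command:
  series:
    - [-0.0014, 0.0055, -0.0022, -0.041]
    - [-0.0028, 0.0113, -0.0041, -0.086]
    - [-0.0043, 0.0172, -0.0058, -0.133]
    - [-0.0059, 0.0232, -0.0072, -0.182]
    - [-0.0076, 0.0293, -0.0083, -0.234]

```text
time: 20.95
ee_pos: [0.4753, -0.0767, 0.1396]
tcp_rot: [-180.0, 0.0, -149.2]
wrist_force: [-0.1, -0.3, -3.0]
opening: 0.0058
grasp_force: 88.2
```

Call:
arm_command:
  series:
    - [-0.0032, 0.0056, -0.0009, -0.053]
    - [-0.0065, 0.0111, -0.0014, -0.108]
    - [-0.0099, 0.0165, -0.0018, -0.164]
    - [-0.0133, 0.0218, -0.0019, -0.22]
    - [-0.0168, 0.0269, -0.0019, -0.277]

```text
time: 21.45
ee_pos: [0.476, -0.0449, 0.1414]
tcp_rot: [180.0, -0.0, -133.3]
wrist_force: [-0.5, -0.6, -3.4]
opening: 0.0059
grasp_force: 88.2
```

Call:
arm_command:
  series:
    - [-0.0048, 0.0037, 0, -0.057]
    - [-0.0096, 0.0072, 0, -0.114]
    - [-0.0143, 0.0104, 0, -0.169]
    - [-0.019, 0.0133, 0, -0.224]
    - [-0.0236, 0.016, 0, -0.277]

```text
time: 21.95
ee_pos: [0.4807, -0.0169, 0.1414]
tcp_rot: [180.0, -0.0, -117.5]
wrist_force: [-0.7, -0.6, -3.2]
opening: 0.0056
grasp_force: 88.2
```

Call:
arm_command:
  series:
    - [-0.0049, 0.0011, 0, -0.052]
    - [-0.0097, 0.002, 0, -0.101]
    - [-0.0143, 0.0027, 0, -0.149]
    - [-0.0187, 0.0032, 0, -0.193]
    - [-0.0227, 0.0035, 0, -0.235]

```text
time: 22.45
ee_pos: [0.4882, 0.0048, 0.1413]
tcp_rot: [180.0, -0.0, -104.0]
wrist_force: [-0.7, -0.1, -2.9]
opening: 0.0054
grasp_force: 88.2
```

Call:
arm_command:
  series:
    - [-0.0038, -0.0006, 0, -0.038]
    - [-0.0073, -0.0013, 0, -0.074]
    - [-0.0104, -0.002, 0, -0.106]
    - [-0.0132, -0.0027, 0, -0.134]
    - [-0.0157, -0.0034, 0, -0.159]

```text
time: 22.95
ee_pos: [0.4955, 0.0189, 0.1413]
tcp_rot: [180.0, -0.0, -95.0]
wrist_force: [0.4, 0.0, -3.6]
opening: 0.0061
grasp_force: 88.2
```

Call:
arm_command:
  series:
    - [-0.002, -0.0009, 0, -0.022]
    - [-0.0037, -0.0017, 0, -0.04]
    - [-0.005, -0.0024, 0, -0.055]
    - [-0.0061, -0.0029, 0, -0.067]
    - [-0.0069, -0.0033, 0, -0.075]

```text
time: 23.45
ee_pos: [0.4994, 0.0253, 0.1413]
tcp_rot: [-180.0, -0.0, -90.8]
wrist_force: [-0.5, -1.1, -3.6]
opening: 0.0059
grasp_force: 88.2
```

Call:
arm_command:
  series:
    - [-0.0006, -0.0003, 0, -0.007]
    - [-0.0009, -0.0005, 0, -0.01]
    - [-0.0011, -0.0007, 0, -0.013]
    - [-0.0012, -0.0007, 0, -0.013]
    - [-0.0012, -0.0007, 0, -0.013]

```text
time: 23.95
ee_pos: [0.5, 0.0265, 0.1413]
tcp_rot: [180.0, 0.0, -90.1]
wrist_force: [0.1, 0.2, -2.3]
opening: 0.006
grasp_force: 88.2
```

```bash
python3 - <<'E'
from h import *
o=bot.get_obs();print(o["ee_pos"],o["tcp_rot"],o["opening"],o["time"])
t=o["ee_pos"]; ims=[]; z0=t[2]-.0213; b=t[:2]+[.068,0]
for n in("scene","top"):
    c,K,T=cam(n); im=c["color"].copy()
    for k,z in(("ball_center",z0+.024),("dish",z0),("handle_tip",z0+.027),("board",0)):
        for d in bot.mark_of(n,k)[:1]: print(n,k,round(d["confidence"],2),(ray(K,T,d["location"],z)[:2]-b).round(3))
    for th in np.arange(0,6.29,.15): cv2.circle(im,tuple(int(round(v)) for v in proj(K,T,[b[0]+.072*np.cos(th),b[1]+.072*np.sin(th),z0+.042])),1,(0,255,0),-1)
    for q,col in(([b[0]+.142,b[1],z0+.027],(255,0,0)),([*b,z0+.024],(0,255,255))): cv2.circle(im,tuple(int(v) for v in proj(K,T,q)),2,col,-1)
    u=proj(K,T,[*b,z0]).astype(int); ims.append(cv2.resize(im[max(0,u[1]-100):u[1]+100,u[0]-100:u[0]+100],(400,400)))
cv2.imwrite("pics/f.png",np.hstack(ims))
E
```

```text
[0.50001367 0.0264804  0.1412943 ] [ 1.79998894e+02  2.99690959e-04 -9.00957164e+01] 0.006013255340625131 23.95
scene ball_center 0.83 [0.004 0.   ]
scene dish 0.81 [ 0.006 -0.01 ]
scene handle_tip 0.97 [ 0.149 -0.006]
scene board 0.84 [ 0.002 -0.002]
top handle_tip 0.46 [ 0.138 -0.004]
top board 0.39 [ 0.19  -0.333]
```

View pics/f.png

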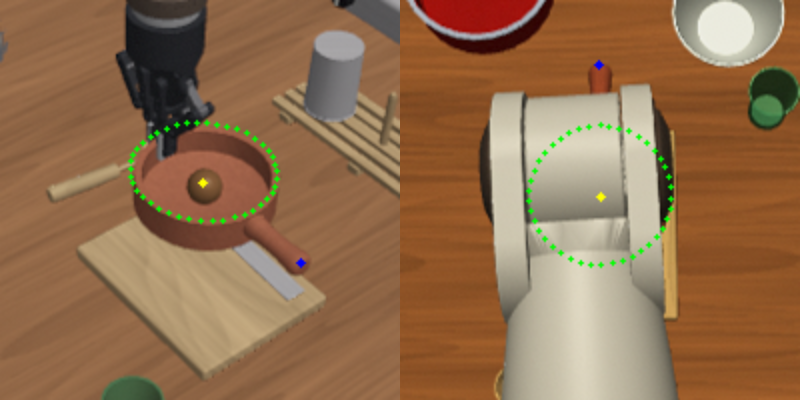

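The dish is level above the board: handle tip at (302,263) pointing across the table, ball at (205,185), within 4 mm of the middle. I'll let it settle, then hand in.

Call:
arm_command:
  series:
    - [0, 0, 0, 0]
    - [0, 0, 0, 0]
    - [0, 0, 0, 0]
    - [0, 0, 0, 0]
    - [0, 0, 0, 0]

```text
time: 24.95
ee_pos: [0.5, 0.0265, 0.1413]
tcp_rot: [180.0, 0.0, -90.1]
wrist_force: [-0.2, -0.1, -2.1]
opening: 0.0056
grasp_force: 88.2
```

Call:
arm_command:
  series:
    - [0, 0, 0, 0]
    - [0, 0, 0, 0]
    - [0, 0, 0, 0]
    - [0, 0, 0, 0]
    - [0, 0, 0, 0]

```text
time: 25.45
ee_pos: [0.5, 0.0265, 0.1413]
tcp_rot: [180.0, -0.0, -90.1]
wrist_force: [0.3, -1.0, -3.3]
opening: 0.0061
grasp_force: 88.2
```

Call:
arm_command:
  series:
    - [0, 0, 0, 0]
    - [0, 0, 0, 0]
    - [0, 0, 0, 0]
    - [0, 0, 0, 0]
    - [0, 0, 0, 0]

```text
time: 25.95
ee_pos: [0.5, 0.0265, 0.1413]
tcp_rot: [180.0, 0.0, -90.1]
wrist_force: [0.9, 0.2, -2.7]
opening: 0.0055
grasp_force: 88.2
```

Call:
arm_command:
  series:
    - [0, 0, 0, 0]
    - [0, 0, 0, 0]
    - [0, 0, 0, 0]
    - [0, 0, 0, 0]
    - [0, 0, 0, 0]

```text
time: 26.45
ee_pos: [0.5, 0.0265, 0.1413]
tcp_rot: [180.0, -0.0, -90.1]
wrist_force: [0.1, -0.4, -3.4]
opening: 0.0058
grasp_force: 88.2
```

```bash
python3 - <<'E'
from h import *
print(bot.job_done())
E
```

```text
the job is handed in; nothing more can be done
None
```

I handed the job in at about 26 s (no verdict came back): the tumbler stands released over the nearest peg, and the dish is held still and level about 10 cm above the middle of the board, its handle towards the cook and the ball within about 4 mm of its middle.

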